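# Clamp the block in the hold-down jig

### The arm

A 7-joint arm with a two-finger parallel gripper is mounted at the origin on a cart in front of the work surface, level with it; the furniture and walls round the work are solid. World frame = base frame: x ahead of the robot, y to its left, z up, the work surface at z = 0. Lengths are in m, angles in rad, forces in N, time in s.
With the tool pointing down it reaches from about 0.35 to 0.9 m from the base axis. Payload 8.1 kg.
Tool frame: the origin (TCP) lies on the centre line of the jaws, within the pads' length; the fingertips stand 14 mm ahead of it and the grasp point (between the pads) lies 5 mm behind it; z points along the fingers, y is the direction in which the jaws open and shut (so a half turn about z gives the same grasp; the last joint's range is limited). The gripper opens to 92 mm and grips with 3 to 60 N. Pads are 19 mm wide; open, the fingers measure 130 mm over their backs; the gripper's body (75 mm by 190 mm) begins 47 mm behind the grasp point.
Start: joints at [-1.326, 0.434, 0.025, 1.573, -0.012, 1.134, -0.075], TCP at [0.213, 0.588, 0.241] pointing down, gripper open.
Joint ranges: [-2.62, 2.62], [-0.44, 2.09], [-1.27, 1.32], [0.08, 2.57], [-1.32, 4.46], [0.12, 2], [-2.74, 2.74]. Speed limits (rad/s): [2.22, 2.22, 3.01, 3.01, 3.14, 3.14, 3.14].

### API

Orientations are given as a rotation vector (axis times angle).
In Python, from cell import arm, optics gives the robot as it stands.
- The arm moves only by the shell command python3 -m creep 'ROWS' [FORCE]. ROWS is JSON, a list of rows, each an object with "translation": the shift along the tool's x, y, z in m, a list of three; "rot": the turn, a rotation vector about the tool's x, y, z in degrees, a list of three; "jaw": the finger opening in m, from 0 to 0.0918. In form: [{"translation": [x, y, z], "rot": [wx, wy, wz], "jaw": jaw}, ...]. A call has 1 to 12 rows; each row shifts and turns the commanded pose from where the row before left it, along the tool's axes as they then stand; what a row does not reach is not made up. A row lasts 1/12 s, in which the tool goes at most 41.7 mm and 7.16 degrees, less where a joint would pass 70% of its speed; a pose out of reach is approached as far as the arm can. A call is refused whole if a number of a shift passes 0.0417 or a number of a turn 7.16, either way. A call with a gripper value outside its range is refused whole. The fingers move at their own pace and stop on an object; FORCE is the grip in N (left out, the last holds). Time passes only in rows, so rows that do not move let the fingers close. It gives the time, the measured TCP pose, the force and the opening at its end, in the units of the state.
- arm.observe(): the state, without advancing time (a new reading comes with each control period).
- optics.get_image(name): name is "scene" or "side" or "wrist"; returns the picture (400x640x3 uint8, red, green, blue); there is no depth.
- optics.camera_info(name): a dict with "fx", "fy", "cx", "cy" (pixels), "R" (3x3) and "t" (3): a world point X has camera coordinates R X + t. Camera axes: x right, y down, z forward; pixel columns grow to the right and rows downward; lengths in m; the calibration is good to about 2 mm. A picture is of the moment at which its call begins: read the wrist's pose just before it. camera_info takes no time and is no camera call; for the wrist camera it gives the pose at the moment of the call.
- arm.sign_off(): hands the job in, once; it reports no verdict.
Trained networks look in the newest picture that a camera, given by its name, has taken for a name from the list of things; names that differ only in an ending like _2 or _b are one class to them, and where a whole thing is asked for, a point or a joint stands for the part that bears it (a point fixed in the world has none). Each returns a list of dicts, best first, with "score" (0 to 1); they miss things now and then, are a little off and sometimes report something else, mostly with a low value. They report only what shows in the picture. A call takes as long as a camera call. They do not tell look-alikes from the thing itself.
- optics.boxes_of(camera, thing): "location" ([column, row] in pixels, amid what is visible of it).
- optics.pinpoint(camera, thing): "location" ([column, row] in pixels: a listed point, or the origin of a listed thing).
The state is a dict: "clock": time; "joints": joint angles; "dq": joint speeds; "joint_efforts": joint torques, N m; "position": TCP position; "ee_rot": TCP orientation; "force": force on the tool from outside, world axes, zero at the start; "ft_torque": the same for the moment, N m; "width": opening from 0.0 (shut) to 1.0 (fully open).
Only numpy, scipy, OpenCV 4.12 (cv2) and the standard library are available. Lean on these libraries where they do the work, as an engineer would, in place of code of your own. Each camera call takes 0.05 s, during which the arm holds its last target.

### The job

Close the quick clamp on the wooden block in the jig: with a fingertip push the strap's upright peg so the strap swings back over the block until it is fully home under the cam latch, and only then push the cam lever all the way down so that the pad holds the block. Only push: the block stays where it lies in its nest, and the spool, the glass piece and the pliers are neither moved nor lifted. Finish with the hand clear.

Things in the scene. Friction and masses are not known exactly. Their poses are not given: they have to be found in the camera images.
- jig: fixed hold-down jig on a plywood board 80 x 190 x 12 mm. Origin: centre of the underside; x points away from the robot, y along the board: strap's pivot post at y = +75 mm, cam latch at y = -55 to -92 mm (34 mm wide, 78 mm high), block's nest between (fences 24 mm high). Glass stacks up to 33 mm high, with a 14 mm glass cutter on one, begin behind it, from x about 40 mm.
- strap (a joint): angle (rad) of the steel clamp strap about the upright axis at strap_pivot. 0 = home (stop): it lies along the jig's -y over the block, tip under the cam. It grows as the strap opens, counter-clockwise from above; at 1.57 it points along the jig's +x. 22 mm wide, 145 mm from pivot to tip, 45 to 53 mm above the worktop. Friction 0.05 N m (0.5 N at the peg): it stays where left.
- strap_pivot (a point): point on the strap's hinge axis, on the strap's top face, 53 mm above the worktop; the nut there rises to 62 mm.
- strap_peg_top (a point): top of the upright round peg on the strap, 12 mm in diameter, 53 to 91 mm above the worktop, on the strap's centre line 95 mm from the hinge axis; push it sideways to swing the strap. The pad's stem stands on the strap 28 mm nearer the hinge and rises to 70 mm.
- cam_lever (a joint): angle (rad) of the cam lever about the horizontal axis through lever_pivot along the jig's x. 0 = upright; it grows as the lever is pushed over and down towards the jig's -y (away from the strap); 1.45 = fully down, nearly level, at its stop. Friction 0.13 N m (about 3 N near its tip): it stays where it is left.
- lever_pivot (a point): centre of the cam lever's axis, 66 mm above the worktop, at jig x = 0, y = -64 mm.
- lever_tip (a point): end of the cam lever, 62 mm from its axis; the outer half of the lever is a black round grip 14 mm in diameter.
- pad: round rubber pad, 20 mm in diameter, fixed under the strap 67 mm from its hinge axis. Pushing the cam lever down draws strap and pad 4.5 mm straight down; with the lever upright the pad's underside is 3 mm above the block (2 mm with the lever part-way, at 0.4 rad). Origin: centre of its underside.
- work_block: loose brown hardwood block 50 x 80 x 22 mm in the nest, its underside 12 mm above the worktop. Origin: centre of its underside.
- spool: bystander: loose grey reel of solder about 51 x 61 x 38 mm beyond the pivot end of the jig. Origin: centre of its underside.
- glass_piece: bystander: loose piece of blue glass 36 x 52 x 10 mm beyond the latch end of the jig. Origin: centre of its underside.
- pliers: bystander: loose pliers with blue handles 56 x 172 x 14 mm to the right. Origin: centre of the underside.
Not all that is in view belongs to the job. What is shaped like the work_block but turquoise is not meant.

How it is judged:
By the outcome, as a careful person would: the job done as asked, in the order asked, and still so for the second after the job is handed in, with the robot touching nothing.
It also fails if it takes over 45 s, if anything falls off the work surface, if the arm or the gripper's body presses on something with over 40 N, if the wrist force passes 120 N, or if a joint passes its speed limit or range.

## Working session

There is one attempt and no reset: what is moved stays moved. The work goes in short steps, Python scripts to look and compute and a shell command to move; the robot and the scene stay as the last step left them, time stands still between calls to the robot, and variables do not carry over. Pictures are saved under pics/ and viewed, and the job is handed in when it is done.

```bash
ls; mkdir -p pics; python3 - <<'E'
from cell import arm, optics
import cv2
s=arm.observe(); print(s)
for n in ["scene","side","wrist"]:
    im=optics.get_image(n); cv2.imwrite(f"pics/{n}0.png",im[:,:,::-1])
    for t in ["strap_pivot","strap_peg_top","lever_pivot","lever_tip","work_block","jig","spool","glass_piece","pliers","pad"]:
        print(n,t,[(r["location"],round(r["score"],2)) for r in optics.pinpoint(n,t)[:3]])
print(arm.observe()["clock"])
E
```

```text
pics
{'clock': 0.0, 'joints': array([-1.32558577,  0.43522732,  0.02500003,  1.57411672, -0.01157464,
        1.1340102 , -0.07508938]), 'dq': array([-1.53487381e-05,  1.70457125e-03, -1.43697353e-03,  4.44758128e-05,
        2.06469894e-04,  1.62870531e-03, -9.04313048e-04]), 'joint_efforts': array([ 7.90473878e-04, -6.67847300e+01,  9.85505171e-01, -3.14457214e+01,
       -6.04988867e-02,  4.32220974e-02,  1.82953181e-04]), 'position': array([0.21292901, 0.58707424, 0.23993501]), 'ee_rot': array([-5.43685581e-01, -3.09408695e+00,  2.53527267e-03]), 'force': array([ 0.44692592,  0.6388195 , -0.69609179]), 'ft_torque': array([ 0.01313681,  0.02092083, -0.00951437]), 'width': 0.9968411421342397}
scene strap_pivot [([295.2, 214.4], 0.81), ([317.1, 236.6], 0.47)]
scene strap_peg_top [([317.8, 192.9], 0.61)]
scene lever_pivot [([334.9, 230.1], 0.65)]
scene lever_tip [([341.8, 219.0], 0.54)]
scene work_block [([316.3, 236.2], 0.67), ([208.8, 169.8], 0.63)]
scene jig [([319.8, 236.1], 0.64), ([337.8, 231.5], 0.55)]
scene spool [([278.0, 222.5], 0.48)]
scene glass_piece [([377.4, 259.4], 0.57)]
scene pliers [([460.4, 299.2], 0.61), ([314.9, 238.1], 0.53)]
scene pad []
side strap_pivot [([300.7, 203.4], 0.97)]
side strap_peg_top [([306.9, 183.5], 0.74)]
side lever_pivot [([333.3, 208.7], 0.8)]
side lever_tip [([337.3, 193.7], 0.53)]
side work_block [([314.7, 214.5], 0.68)]
side jig [([318.6, 212.5], 0.8)]
side spool [([285.9, 211.8], 0.44)]
side glass_piece [([362.8, 208.3], 0.64)]
side pliers [([425.3, 202.2], 0.56)]
side pad [([286.5, 211.6], 0.69)]
wrist strap_pivot []
wrist strap_peg_top []
wrist lever_pivot []
wrist lever_tip []
wrist work_block []
wrist jig []
wrist spool []
wrist glass_piece []
wrist pliers []
wrist pad []
1.65
```

```bash
cat > h.py <<'E'
import numpy as np
from cell import arm, optics
def P(n):
    c=optics.camera_info(n); K=np.array([[c["fx"],0,c["cx"]],[0,c["fy"],c["cy"]],[0,0,1]])
    return K@np.c_[np.array(c["R"]),np.array(c["t"])]
def proj(n,X):
    p=P(n)@np.r_[X,1]; return p[:2]/p[2]
def ray(n,uv,z):
    p=P(n); A=p[:,:2]; M=np.c_[p[:,:2],-np.r_[uv,1]]; return np.r_[np.linalg.solve(M,-(p[:,2]*z+p[:,3]))[:2],z]
E
python3 - <<'E'
from h import *
D=dict(strap_pivot=(.053,(295.2,214.4),(300.7,203.4)),peg=(.091,(317.8,192.9),(306.9,183.5)),lp=(.066,(334.9,230.1),(333.3,208.7)),
block=(.012,(316.3,236.2),(314.7,214.5)),jig=(0,(319.8,236.1),(318.6,212.5)),spool=(0,(278,222.5),(285.9,211.8)),glass=(0,(377.4,259.4),(362.8,208.3)),pl=(0,(460.4,299.2),(425.3,202.2)))
for k,(z,a,b) in D.items(): print(k,ray("scene",a,z).round(3),ray("side",b,z).round(3))
import cv2
for n in ["scene","side"]:
    c=optics.camera_info(n); R=np.array(c["R"]);print(n,c["fx"],(-R.T@np.array(c["t"])).round(3),R[2].round(2))
    A,b=[],[]
A=[];b=[]
X=cv2.triangulatePoints(P("scene"),P("side"),np.array([[341.8],[219.]]),np.array([[337.3],[193.7]]));print("tip",(X[:3]/X[3]).T)
for n,(u0,v0) in dict(scene=(220,130),side=(220,130)).items():
    im=cv2.imread(f"pics/{n}0.png")[v0:v0+190,u0:u0+250]; cv2.imwrite(f"pics/{n}0c.png",cv2.resize(im,None,fx=3.1,fy=3.1,interpolation=2))
E
```

```text
strap_pivot [ 0.405 -0.114  0.053] [ 0.412 -0.131  0.053]
peg [ 0.488 -0.141  0.091] [ 0.482 -0.156  0.091]
lp [ 0.405 -0.253  0.066] [ 0.377 -0.258  0.066]
block [ 0.397 -0.196  0.012] [ 0.385 -0.186  0.012]
jig [ 0.413 -0.199  0.   ] [ 0.402 -0.202  0.   ]
spool [ 0.389 -0.059  0.   ] [ 0.407 -0.07   0.   ]
glass [ 0.428 -0.387  0.   ] [ 0.42  -0.383  0.   ]
pl [ 0.429 -0.636  0.   ] [ 0.446 -0.642  0.   ]
scene 437.67977331637604 [-0.348 -0.665  0.988] [ 0.6   0.38 -0.7 ]
side 490.83694780107913 [-0.67  -0.154  1.674] [ 0.57 -0.01 -0.82]
tip [[ 0.407813   -0.27260895  0.12172731]]
```

View pics/scene0.png

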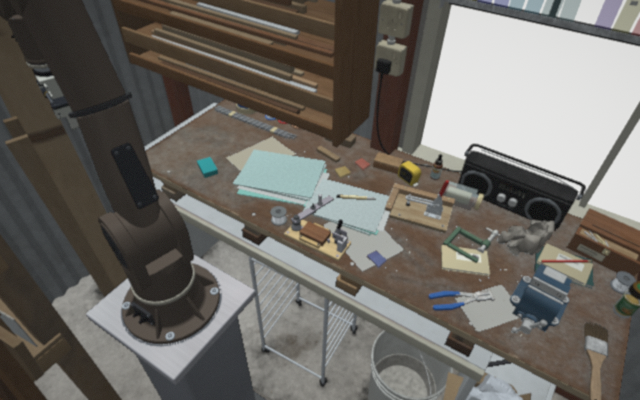

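View pics/scene0c.png

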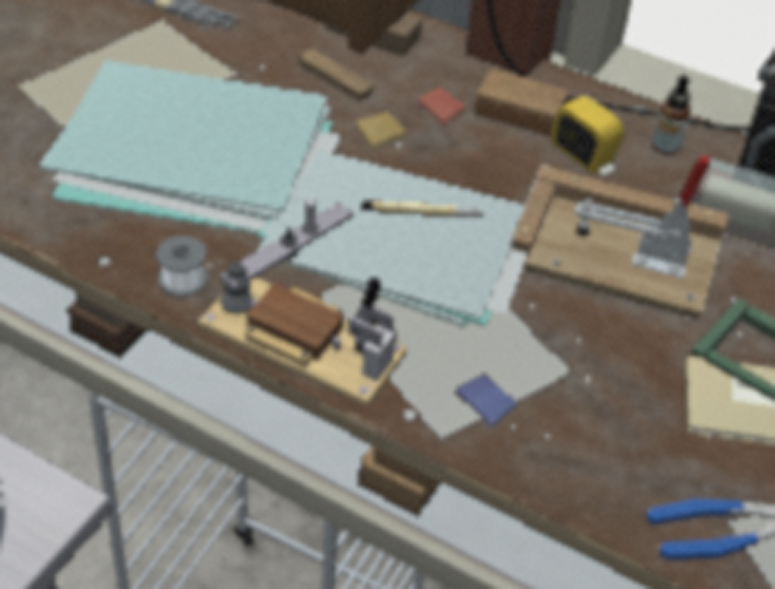

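View pics/side0c.png

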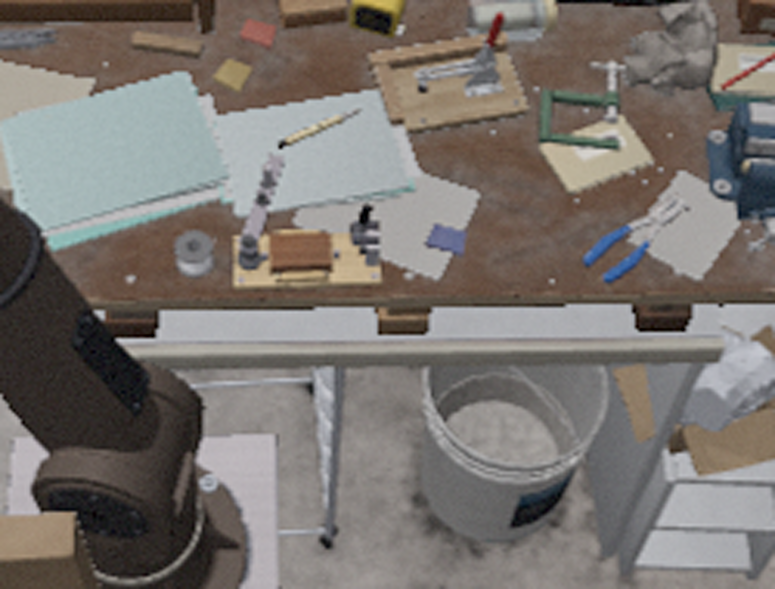

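```bash
cat >> h.py <<'E'
from scipy.spatial.transform import Rotation as Ro
def rows(wps, yawdeg=0, nrot=0):
    """world waypoints; yaw about tool z spread over first nrot rows"""
    s=arm.observe(); R=Ro.from_rotvec(s["ee_rot"]); p=np.array(s["position"]); out=[]
    pts=[]; 
    for w in wps:
        w=np.array(w); n=int(np.ceil(np.linalg.norm(w-p)/0.0405)); 
        for i in range(n): pts.append((w-p)/n)
        p=w
    for i,d in enumerate(pts):
        t=R.inv().apply(d).round(4); a=yawdeg/nrot if i<nrot else 0
        out.append('{"translation":%s,"rot":[0,0,%g]}'%(t.tolist(),round(a,2))); R=R*Ro.from_rotvec([0,0,np.radians(a)])
    print("["+",\n".join(out)+"]")
E
python3 - <<'E'
from h import *
s=arm.observe();print(Ro.from_rotvec(s["ee_rot"]).as_matrix().round(3))
c=optics.camera_info("wrist");R=np.array(c["R"]);print((-R.T@np.array(c["t"])).round(3),R.round(2),c["fx"])
rows([(0.38,0.36,0.34),(0.36,-0.19,0.34)],70,10)
E
```

```text
[[-0.94   0.341  0.   ]
 [ 0.341  0.94   0.   ]
 [ 0.     0.    -1.   ]]
[0.138 0.615 0.385] [[ 0.34  0.94  0.  ]
 [ 0.9  -0.33  0.29]
 [ 0.28 -0.1  -0.96]] 289.509842946376
[{"translation":[-0.0293, -0.0196, -0.0124],"rot":[0,0,7]},
{"translation":[-0.0315, -0.0159, -0.0124],"rot":[0,0,7]},
{"translation":[-0.0332, -0.012, -0.0124],"rot":[0,0,7]},
{"translation":[-0.0344, -0.0078, -0.0124],"rot":[0,0,7]},
{"translation":[-0.0351, -0.0036, -0.0124],"rot":[0,0,7]},
{"translation":[-0.0353, 0.0007, -0.0124],"rot":[0,0,7]},
{"translation":[-0.0349, 0.005, -0.0124],"rot":[0,0,7]},
{"translation":[-0.034, 0.0092, -0.0124],"rot":[0,0,7]},
{"translation":[-0.0378, -0.0109, -0.0],"rot":[0,0,7]},
{"translation":[-0.0388, -0.0063, -0.0],"rot":[0,0,7]},
{"translation":[-0.0393, -0.0015, -0.0],"rot":[0,0,0]},
{"translation":[-0.0393, -0.0015, -0.0],"rot":[0,0,0]},
{"translation":[-0.0393, -0.0015, -0.0],"rot":[0,0,0]},
{"translation":[-0.0393, -0.0015, -0.0],"rot":[0,0,0]},
{"translation":[-0.0393, -0.0015, -0.0],"rot":[0,0,0]},
{"translation":[-0.0393, -0.0015, -0.0],"rot":[0,0,0]},
{"translation":[-0.0393, -0.0015, -0.0],"rot":[0,0,0]},
{"translation":[-0.0393, -0.0015, -0.0],"rot":[0,0,0]},
{"translation":[-0.0393, -0.0015, -0.0],"rot":[0,0,0]},
{"translation":[-0.0393, -0.0015, -0.0],"rot":[0,0,0]},
{"translation":[-0.0393, -0.0015, -0.0],"rot":[0,0,0]},
{"translation":[-0.0393, -0.0015, -0.0],"rot":[0,0,0]}]
```

```bash
python3 -m creep '[{"translation":[-0.0293,-0.0196,-0.0124],"rot":[0,0,7],"jaw":0},{"translation":[-0.0315,-0.0159,-0.0124],"rot":[0,0,7],"jaw":0},{"translation":[-0.0332,-0.012,-0.0124],"rot":[0,0,7],"jaw":0},{"translation":[-0.0344,-0.0078,-0.0124],"rot":[0,0,7],"jaw":0},{"translation":[-0.0351,-0.0036,-0.0124],"rot":[0,0,7],"jaw":0},{"translation":[-0.0353,0.0007,-0.0124],"rot":[0,0,7],"jaw":0},{"translation":[-0.0349,0.005,-0.0124],"rot":[0,0,7],"jaw":0},{"translation":[-0.034,0.0092,-0.0124],"rot":[0,0,7],"jaw":0},{"translation":[-0.0378,-0.0109,0],"rot":[0,0,7],"jaw":0},{"translation":[-0.0388,-0.0063,0],"rot":[0,0,7],"jaw":0},{"translation":[-0.0393,-0.0015,0],"rot":[0,0,0],"jaw":0},{"translation":[-0.0393,-0.0015,0],"rot":[0,0,0],"jaw":0}]' 20
python3 -m creep '[{"translation":[-0.0393,-0.0015,0],"rot":[0,0,0],"jaw":0},{"translation":[-0.0393,-0.0015,0],"rot":[0,0,0],"jaw":0},{"translation":[-0.0393,-0.0015,0],"rot":[0,0,0],"jaw":0},{"translation":[-0.0393,-0.0015,0],"rot":[0,0,0],"jaw":0},{"translation":[-0.0393,-0.0015,0],"rot":[0,0,0],"jaw":0},{"translation":[-0.0393,-0.0015,0],"rot":[0,0,0],"jaw":0},{"translation":[-0.0393,-0.0015,0],"rot":[0,0,0],"jaw":0},{"translation":[-0.0393,-0.0015,0],"rot":[0,0,0],"jaw":0},{"translation":[-0.0393,-0.0015,0],"rot":[0,0,0],"jaw":0},{"translation":[-0.0393,-0.0015,0],"rot":[0,0,0],"jaw":0},{"translation":[0,0,0],"rot":[0,0,0],"jaw":0},{"translation":[0,0,0],"rot":[0,0,0],"jaw":0}]' 20
python3 - <<'E'
from h import *
import cv2,pickle
s=arm.observe();print(s["clock"],s["position"],s["joints"].round(2),Ro.from_rotvec(s["ee_rot"]).as_matrix().round(3),s["force"])
Z=dict(strap_pivot=.053,strap_peg_top=.091,lever_pivot=.066,lever_tip=.126,work_block=.012,jig=0,spool=0)
p=P("wrist");pickle.dump(p,open("p1.pkl","wb"))
im=optics.get_image("wrist");cv2.imwrite("pics/w1.png",im[:,:,::-1])
for t in Z:
    for r in optics.pinpoint("wrist",t)[:2]: print(t,r["location"],round(r["score"],2),ray("wrist",r["location"],Z[t]).round(4))
E
```

```text
clock: 2.65
position: [0.3738, 0.2009, 0.34]
ee_rot: [-2.221, -2.222, -0.001]
force: [2.1, -0.2, 0.2]
width: 0.177
clock: 3.65
position: [0.359, -0.1923, 0.3401]
ee_rot: [2.226, 2.217, 0.001]
force: [0.7, 1.1, 0.3]
width: 0.004
3.65 [ 0.35897934 -0.19229948  0.34008795] [-0.73 -0.14  1.01  1.95  0.12  1.27  0.23] [[ 0.004  1.     0.001]
 [ 1.    -0.004  0.001]
 [ 0.001  0.001 -1.   ]] [0.70107039 1.12700508 0.27608548]
strap_pivot [345.9, 122.6] 0.56 [ 0.3933 -0.125   0.053 ]
strap_peg_top [416.4, 142.2] 0.7 [ 0.4854 -0.1482  0.091 ]
lever_pivot [346.5, 216.2] 0.65 [ 0.3971 -0.2631  0.066 ]
lever_tip [347.1, 238.5] 0.56 [ 0.3934 -0.2731  0.126 ]
work_block [343.4, 163.0] 0.9 [ 0.3941 -0.1903  0.012 ]
work_block [352.1, 239.6] 0.71 [ 0.4131 -0.3275  0.012 ]
spool [347.1, 76.6] 0.64 [ 0.3974 -0.0582  0.    ]
```

View pics/w1.png

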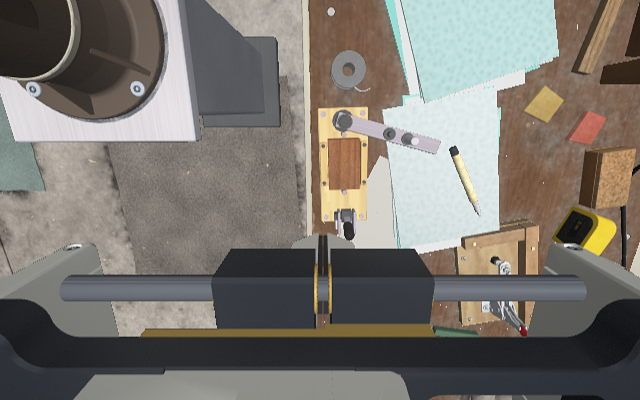

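```bash
python3 - <<'E'
from h import *
import cv2
for dx in (-.019,0,.019):
  for dz in (-.014,.02,.04): print(dx,dz,[proj("wrist",[.359+dx,-.1923+dy,.34-dz if 0 else .34+dz]).round(0).tolist() for dy in(-.0095,.0095)])
im=cv2.imread("pics/w1.png")
cv2.imwrite("pics/w1c.png",cv2.resize(im[90:330,250:480],None,fx=2.5,fy=2.5,interpolation=2))
E
```

```text
-0.019 -0.014 [[290.0, 268.0], [289.0, 239.0]]
-0.019 0.02 [[283.0, 302.0], [282.0, 269.0]]
-0.019 0.04 [[277.0, 331.0], [275.0, 294.0]]
0 -0.014 [[321.0, 268.0], [321.0, 240.0]]
0 0.02 [[321.0, 303.0], [321.0, 269.0]]
0 0.04 [[320.0, 331.0], [320.0, 294.0]]
0.019 -0.014 [[352.0, 268.0], [353.0, 240.0]]
0.019 0.02 [[358.0, 303.0], [360.0, 269.0]]
0.019 0.04 [[364.0, 332.0], [366.0, 294.0]]
```

View pics/w1c.png

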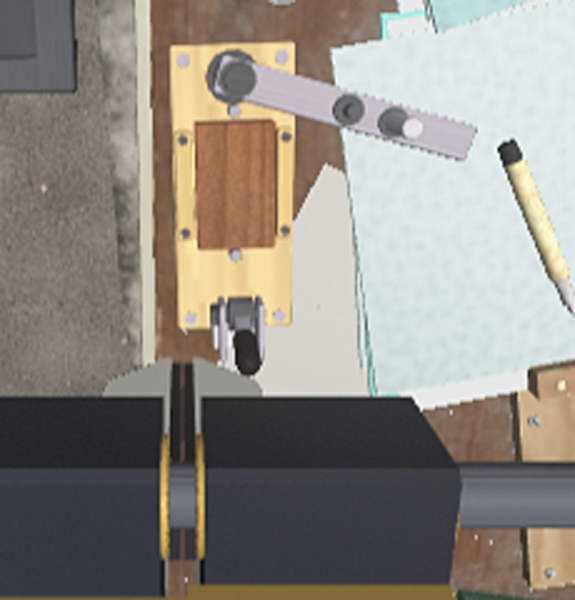

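```bash
python3 -m creep '[{"translation":[0.0088,0.0175,0.031],"rot":[0,0,0],"jaw":0},{"translation":[0.0088,0.0175,0.031],"rot":[0,0,0],"jaw":0},{"translation":[0.0088,0.0175,0.031],"rot":[0,0,0],"jaw":0},{"translation":[0.0088,0.0175,0.031],"rot":[0,0,0],"jaw":0},{"translation":[0.0088,0.0175,0.031],"rot":[0,0,0],"jaw":0},{"translation":[0.0088,0.0175,0.031],"rot":[0,0,0],"jaw":0},{"translation":[0.0088,0.0175,0.031],"rot":[0,0,0],"jaw":0},{"translation":[0.0088,0.0175,0.03],"rot":[0,0,0],"jaw":0},{"translation":[0,0,0],"rot":[0,0,0],"jaw":0}]' 20
python3 - <<'E'
from h import *
import cv2
s=arm.observe();print(s["clock"],s["position"].round(4),s["joints"].round(2),Ro.from_rotvec(s["ee_rot"]).as_matrix().round(3),s["force"].round(1))
im=optics.get_image("wrist");cv2.imwrite("pics/w2.png",im[:,:,::-1])
im=optics.get_image("scene");cv2.imwrite("pics/s2.png",cv2.resize(im[150:280,250:400,::-1],None,fx=4,fy=4,interpolation=2))
E
```

```text
clock: 4.8
position: [0.4999, -0.1162, 0.0874]
ee_rot: [-2.211, -2.225, 0.007]
force: [-0.6, 0.1, 0.4]
width: 0.002
4.8 [ 0.4999 -0.1162  0.0874] [-0.47  0.57  0.84  2.05 -0.6   0.79  0.75] [[-0.006  1.    -0.007]
 [ 1.     0.006  0.001]
 [ 0.001 -0.007 -1.   ]] [-0.6  0.1  0.4]
```

View pics/w2.png

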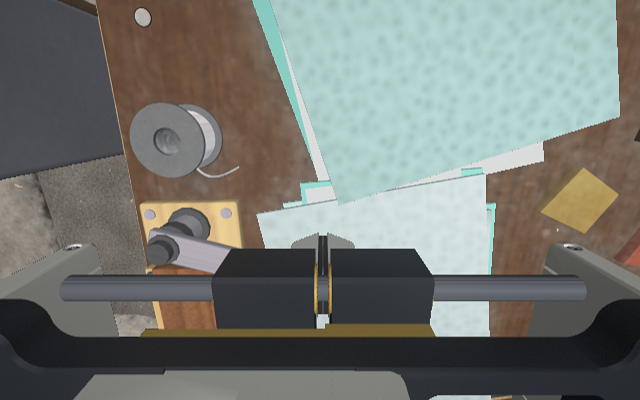

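View pics/s2.png

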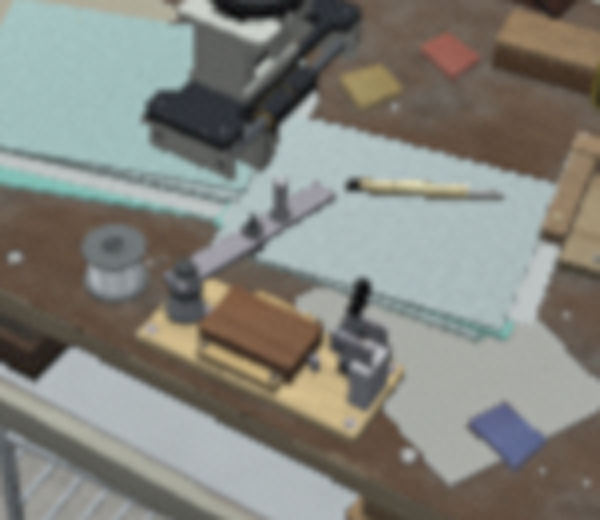

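```bash
cat > push.py <<'E'
from h import *
pv=np.array([.394,-.125])
s=arm.observe();R=Ro.from_rotvec(s["ee_rot"]);cur=s["position"].copy()
A=np.array([76,66,56,46,36,26,18,10,4,0])
for a in A:
    r=np.radians(a);pc=pv+.095*np.array([np.sin(r),-np.cos(r)])
    f=np.clip((70-a)/55,0,1)
    o=np.array([np.interp(f,[0,.5,1],[.012,.0225,.025]),np.interp(f,[0,.5,1],[.0155,.0140,.005])])
    t=np.r_[pc+o,.0895]; d=R.inv().apply(t-cur); print(a,t.round(4),d.round(4),round(np.linalg.norm(d),3)); cur=t
E
python3 push.py
```

```text
76 [ 0.4982 -0.1325  0.0895] [-0.0131 -0.0007  0.0023] 0.013
66 [ 0.4943 -0.1484  0.0895] [-0.0159 -0.0039  0.    ] 0.016
56 [ 0.4901 -0.1634  0.0895] [-0.015  -0.0042  0.    ] 0.016
46 [ 0.4835 -0.1768  0.0895] [-0.0134 -0.0066  0.    ] 0.015
36 [ 0.4729 -0.19    0.0895] [-0.0132 -0.0106  0.    ] 0.017
26 [ 0.4596 -0.2018  0.0895] [-0.0118 -0.0133  0.0001] 0.018
18 [ 0.4481 -0.2094  0.0895] [-0.0076 -0.0116  0.    ] 0.014
10 [ 0.4355 -0.2136  0.0895] [-0.0042 -0.0126  0.    ] 0.013
4 [ 0.4256 -0.2148  0.0895] [-0.0012 -0.0099  0.    ] 0.01
0 [ 0.419  -0.215   0.0895] [-0.0002 -0.0066  0.    ] 0.007
```

```bash
python3 -m creep '[{"translation":[-0.0066,-0.0003,0.001],"rot":[0,0,0],"jaw":0},{"translation":[-0.0066,-0.0003,0.001],"rot":[0,0,0],"jaw":0},{"translation":[-0.008,-0.002,0],"rot":[0,0,0],"jaw":0},{"translation":[-0.008,-0.002,0],"rot":[0,0,0],"jaw":0},{"translation":[-0.0075,-0.0021,0],"rot":[0,0,0],"jaw":0},{"translation":[-0.0075,-0.0021,0],"rot":[0,0,0],"jaw":0},{"translation":[-0.0067,-0.0033,0],"rot":[0,0,0],"jaw":0},{"translation":[-0.0067,-0.0033,0],"rot":[0,0,0],"jaw":0},{"translation":[0,0,0],"rot":[0,0,0],"jaw":0}]' 20
python3 - <<'E'
from h import *
import cv2
im=optics.get_image("wrist");cv2.imwrite("pics/w3.png",im[:,:,::-1])
im=optics.get_image("scene");cv2.imwrite("pics/s3.png",cv2.resize(im[150:280,250:400,::-1],None,fx=4,fy=4,interpolation=2))
s=arm.observe();print(s["clock"],s["position"].round(4),s["force"].round(1))
E
python3 push.py
```

```text
clock: 5.65
position: [0.4832, -0.1792, 0.0912]
ee_rot: [2.222, 2.22, -0.001]
force: [0.1, -0.2, -0.1]
width: 0.004
5.75 [ 0.4839 -0.1776  0.0909] [-0.6  0.  -0.4]
76 [ 0.4982 -0.1325  0.0895] [0.0451 0.0143 0.0014] 0.047
66 [ 0.4943 -0.1484  0.0895] [-0.0159 -0.0039 -0.    ] 0.016
56 [ 0.4901 -0.1634  0.0895] [-0.015  -0.0042 -0.    ] 0.016
46 [ 0.4835 -0.1768  0.0895] [-0.0134 -0.0066 -0.    ] 0.015
36 [ 0.4729 -0.19    0.0895] [-0.0132 -0.0106 -0.    ] 0.017
26 [ 0.4596 -0.2018  0.0895] [-0.0118 -0.0133  0.    ] 0.018
18 [ 0.4481 -0.2094  0.0895] [-0.0076 -0.0116  0.    ] 0.014
10 [ 0.4355 -0.2136  0.0895] [-0.0042 -0.0126  0.    ] 0.013
4 [ 0.4256 -0.2148  0.0895] [-0.0012 -0.0099  0.    ] 0.01
0 [ 0.419  -0.215   0.0895] [-0.0002 -0.0066  0.    ] 0.007
```

View pics/s3.png

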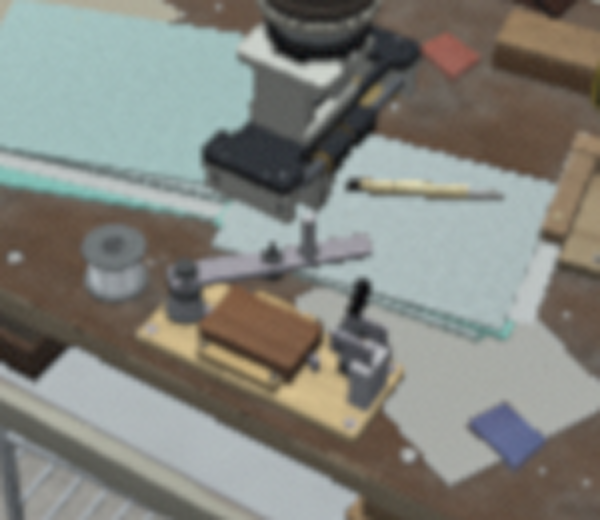

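View pics/w3.png

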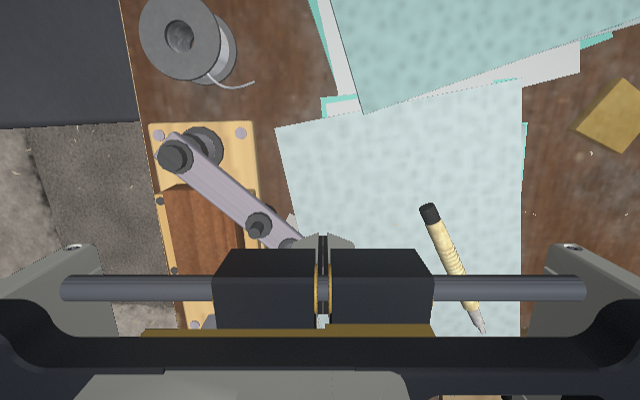

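```bash
python3 -m creep '[{"translation":[-0.0062,-0.0055,0],"rot":[0,0,0],"jaw":0},{"translation":[-0.0062,-0.0055,0],"rot":[0,0,0],"jaw":0},{"translation":[-0.006,-0.0066,0],"rot":[0,0,0],"jaw":0},{"translation":[-0.0058,-0.0066,0],"rot":[0,0,0],"jaw":0},{"translation":[-0.0038,-0.0058,0],"rot":[0,0,0],"jaw":0},{"translation":[-0.0038,-0.0058,0],"rot":[0,0,0],"jaw":0},{"translation":[-0.002,-0.0063,0],"rot":[0,0,0],"jaw":0},{"translation":[-0.002,-0.0063,0],"rot":[0,0,0],"jaw":0},{"translation":[0,0,0],"rot":[0,0,0],"jaw":0}]' 20
python3 - <<'E'
from h import *
import cv2
im=optics.get_image("wrist");cv2.imwrite("pics/w4.png",im[:,:,::-1])
im=optics.get_image("scene");cv2.imwrite("pics/s4.png",cv2.resize(im[150:280,250:400,::-1],None,fx=4,fy=4,interpolation=2))
s=arm.observe();print(s["clock"],s["position"].round(4),s["force"].round(1),s["joints"].round(2))
E
```

```text
clock: 6.5
position: [0.4342, -0.2136, 0.091]
ee_rot: [-2.221, -2.221, 0.0]
force: [-0.1, 0.1, 0.4]
width: 0.007
6.6 [ 0.4355 -0.213   0.0909] [-0.1 -0.2 -0.5] [-0.26  0.52  0.84  2.12 -0.58  0.74  0.96]
```

View pics/s4.png

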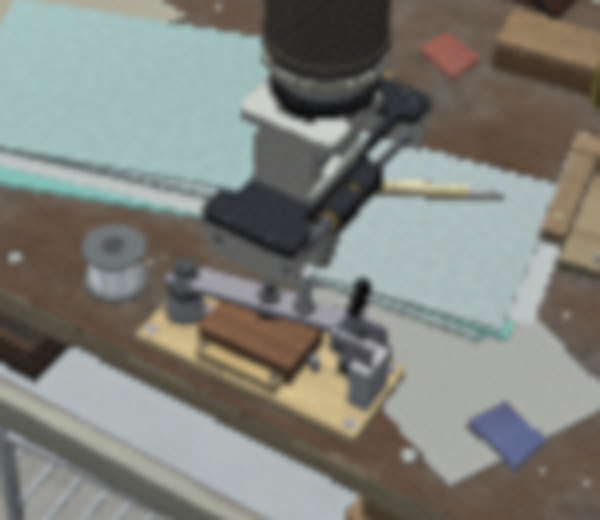

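View pics/w4.png

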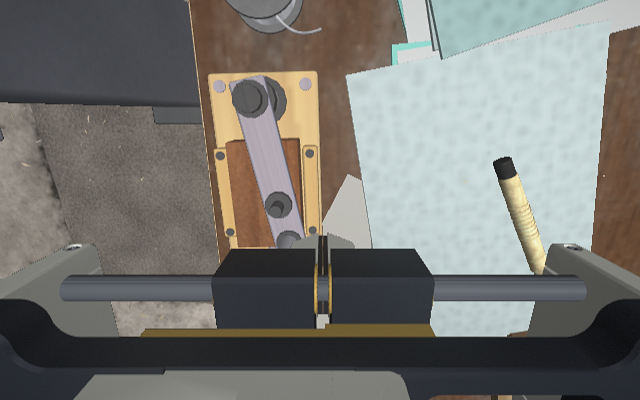

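```bash
python3 -m creep '[{"translation":[-0.0008,-0.003,0],"rot":[0,0,0],"jaw":0},{"translation":[-0.0004,-0.003,0],"rot":[0,0,0],"jaw":0},{"translation":[0,-0.003,0],"rot":[0,0,0],"jaw":0},{"translation":[0,-0.003,0],"rot":[0,0,0],"jaw":0},{"translation":[0,0,0],"rot":[0,0,0],"jaw":0},{"translation":[0,0,0],"rot":[0,0,0],"jaw":0}]' 20
for i in 1 2; do python3 -m creep '[{"translation":[0,-0.001,0],"rot":[0,0,0],"jaw":0},{"translation":[0,0,0],"rot":[0,0,0],"jaw":0}]' 20; done
```

```text
clock: 7.1
position: [0.4236, -0.2142, 0.0909]
ee_rot: [-2.22, -2.222, -0.0]
force: [0.0, 0.8, -0.9]
width: 0.003
clock: 7.27
position: [0.4227, -0.2143, 0.0909]
ee_rot: [-2.22, -2.223, -0.0]
force: [0.8, -0.3, -0.3]
width: 0.003
clock: 7.43
position: [0.4217, -0.2143, 0.0909]
ee_rot: [-2.22, -2.223, 0.0]
force: [-0.3, 0.6, 0.5]
width: 0.005
```

```bash
for i in 1 2 3; do python3 -m creep '[{"translation":[0,-0.001,0],"rot":[0,0,0],"jaw":0},{"translation":[0,0,0],"rot":[0,0,0],"jaw":0}]' 20 | egrep 'pos|force'; done
python3 - <<'E'
from h import *
import cv2
im=optics.get_image("wrist");cv2.imwrite("pics/w5.png",im[:,:,::-1])
im=optics.get_image("scene");cv2.imwrite("pics/s5.png",cv2.resize(im[150:280,250:400,::-1],None,fx=4,fy=4,interpolation=2))
E
```

```text
position: [0.4206, -0.2144, 0.0909]
force: [1.3, -0.2, -0.4]
position: [0.4196, -0.2144, 0.0909]
force: [0.8, -0.3, -0.1]
position: [0.4186, -0.2144, 0.0909]
force: [0.3, -0.4, -0.6]
```

View pics/w5.png

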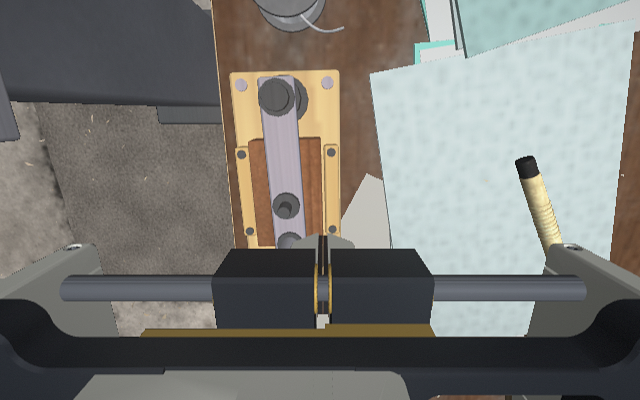

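View pics/s5.png

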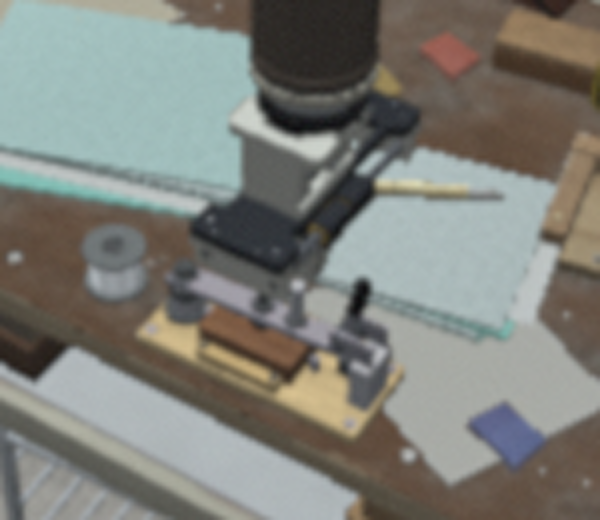

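```bash
for i in 1 2 3 4 5; do python3 -m creep '[{"translation":[0,-0.001,0],"rot":[0,0,0],"jaw":0},{"translation":[0,0,0],"rot":[0,0,0],"jaw":0}]' 20 | egrep 'pos|force'; done
```

```text
position: [0.4176, -0.2144, 0.0909]
force: [0.9, -1.3, -0.0]
position: [0.4166, -0.2144, 0.0909]
force: [0.7, -0.7, -0.1]
position: [0.4157, -0.2144, 0.0909]
force: [1.6, -0.3, -1.3]
position: [0.415, -0.2144, 0.091]
force: [0.9, 0.7, 0.1]
position: [0.4143, -0.2145, 0.0911]
force: [3.1, -0.2, 0.9]
```

```bash
for i in 1 2 3; do python3 -m creep '[{"translation":[0,-0.001,0],"rot":[0,0,0],"jaw":0},{"translation":[0,0,0],"rot":[0,0,0],"jaw":0}]' 20 | egrep 'pos|force'; done
python3 - <<'E'
from h import *
import cv2
im=optics.get_image("wrist");cv2.imwrite("pics/w6.png",im[:,:,::-1])
for t,z in (("strap_pivot",.053),("strap_peg_top",.091)):
    for r in optics.pinpoint("wrist",t)[:2]: print(t,r["location"],round(r["score"],2),ray("wrist",r["location"],z).round(4))
E
```

```text
position: [0.4135, -0.2145, 0.0912]
force: [5.2, 0.0, 0.1]
position: [0.4128, -0.2146, 0.0912]
force: [5.7, -0.2, 0.8]
position: [0.4123, -0.2147, 0.0914]
force: [7.7, -0.3, 2.1]
strap_pivot [288.9, 96.1] 0.59 [ 0.3924 -0.1261  0.053 ]
```

View pics/w6.png

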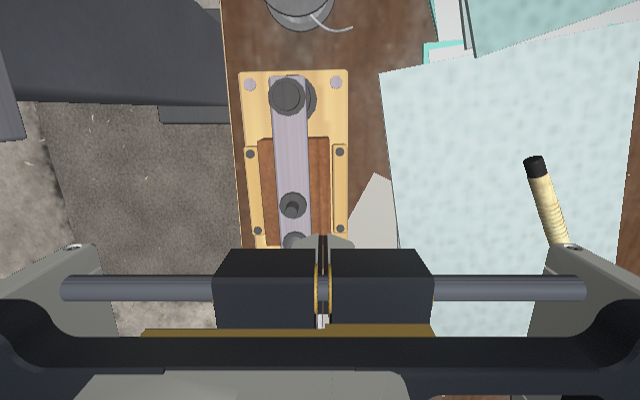

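```bash
python3 -m creep '[{"translation":[0,0.012,0],"rot":[0,0,0],"jaw":0},{"translation":[0,0.012,0],"rot":[0,0,0],"jaw":0},{"translation":[0,0,-0.035],"rot":[0,0,0],"jaw":0},{"translation":[0,0,-0.035],"rot":[0,0,0],"jaw":0},{"translation":[0.015,-0.01,-0.035],"rot":[0,0,0],"jaw":0},{"translation":[0.015,-0.01,-0.03],"rot":[0,0,0],"jaw":0},{"translation":[0.015,-0.01,-0.02],"rot":[0,0,0],"jaw":0},{"translation":[0,0,0],"rot":[0,0,0],"jaw":0},{"translation":[0,0,0],"rot":[0,0,0],"jaw":0}]' 20
python3 - <<'E'
from h import *
import cv2
im=optics.get_image("wrist");cv2.imwrite("pics/w7.png",cv2.resize(im[60:330,220:440,::-1],None,fx=2.2,fy=2.2,interpolation=2))
Z=dict(strap_pivot=.053,strap_peg_top=.091,lever_pivot=.066,lever_tip=.126,work_block=.012,jig=0)
for t,z in Z.items():
    for r in optics.pinpoint("wrist",t)[:2]: print(t,r["location"],round(r["score"],2),ray("wrist",r["location"],z).round(4))
im=optics.get_image("scene");cv2.imwrite("pics/s7.png",cv2.resize(im[190:270,270:400,::-1],None,fx=6,fy=6,interpolation=2))
E
```

```text
clock: 10.27
position: [0.4058, -0.1677, 0.2465]
ee_rot: [2.215, 2.227, 0.003]
force: [-1.1, 0.3, 0.1]
width: 0.003
strap_pivot [310.8, 145.9] 0.77 [ 0.3913 -0.1275  0.053 ]
strap_pivot [336.8, 304.6] 0.39 [ 0.4248 -0.3423  0.053 ]
strap_peg_top [313.3, 238.0] 0.98 [ 0.3941 -0.2262  0.091 ]
work_block [312.6, 193.0] 0.85 [ 0.3904 -0.1965  0.012 ]
jig [314.1, 196.5] 0.88 [ 0.3921 -0.205   0.    ]
```

View pics/w7.png

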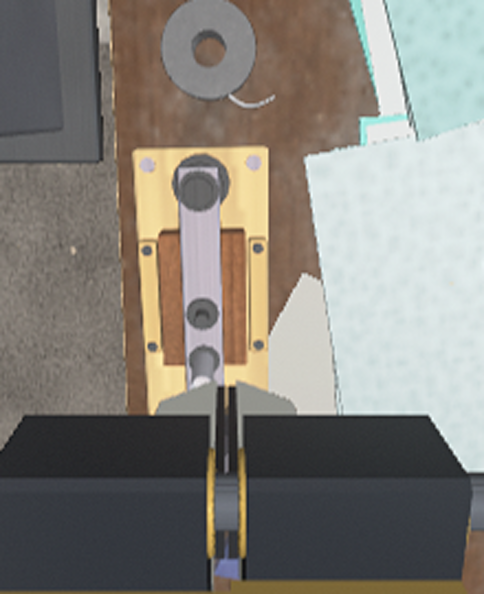

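View pics/s7.png

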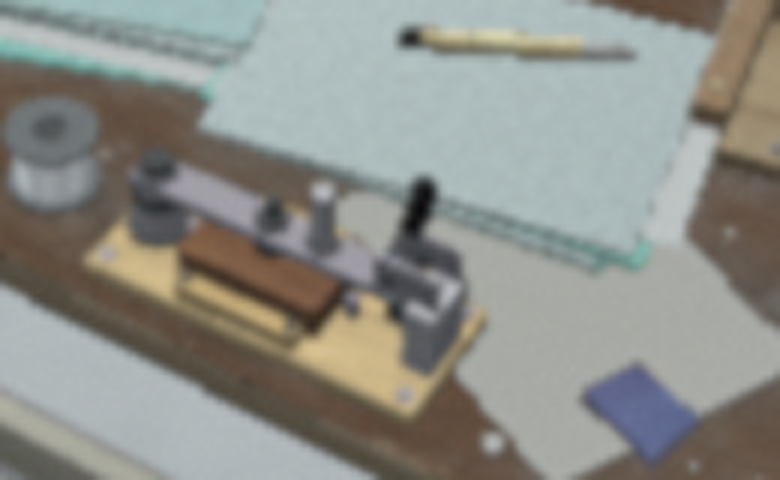

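```bash
python3 -m creep '[{"translation":[-0.016,-0.0025,0.032],"rot":[0,0,0],"jaw":0},{"translation":[-0.016,-0.0025,0.032],"rot":[0,0,0],"jaw":0},{"translation":[-0.016,-0.0025,0.032],"rot":[0,0,0],"jaw":0},{"translation":[-0.016,-0.0025,0.032],"rot":[0,0,0],"jaw":0},{"translation":[0,0,0],"rot":[0,0,0],"jaw":0},{"translation":[0,0,0],"rot":[0,0,0],"jaw":0}]' 20
cat > lev.py <<'E'
from h import *
s=arm.observe();cur=s["position"][1:].copy();print(s["position"].round(4),s["force"].round(1))
pv=np.array([-.265,.066])
for ph,sl in zip([.3,.45,.6,.75,.9,1.05,1.2,1.35,1.45],[.046,.046,.047,.048,.049,.05,.051,.052,.053]):
    d=np.array([-np.sin(ph),np.cos(ph)]);n=np.array([np.cos(ph),np.sin(ph)])
    c=pv+sl*d+.007*n; t=c+[.0095,.014]; print(ph,t.round(4),"tool x,z",(t-cur).round(4)*[1,-1]);cur=t
E
python3 lev.py
python3 - <<'E'
from h import *
import cv2
im=optics.get_image("scene");cv2.imwrite("pics/s8.png",cv2.resize(im[170:270,270:400,::-1],None,fx=6,fy=6,interpolation=2))
E
```

```text
clock: 11.17
position: [0.3928, -0.2348, 0.1167]
ee_rot: [-2.223, -2.215, 0.005]
force: [0.4, 0.3, 0.6]
width: 0.005
[ 0.3928 -0.2348  0.1167] [0.4 0.3 0.6]
0.3 [-0.2624  0.126 ] tool x,z [-0.0276 -0.0093]
0.45 [-0.2692  0.1245] tool x,z [-0.0068  0.0015]
0.6 [-0.2763  0.1227] tool x,z [-0.0071  0.0017]
0.75 [-0.2831  0.1199] tool x,z [-0.0068  0.0029]
0.9 [-0.2895  0.1159] tool x,z [-0.0064  0.004 ]
1.05 [-0.2954  0.111 ] tool x,z [-0.0059  0.005 ]
1.2 [-0.3005  0.105 ] tool x,z [-0.0051  0.0059]
1.35 [-0.3047  0.0982] tool x,z [-0.0042  0.0068]
1.45 [-0.3073  0.0933] tool x,z [-0.0026  0.0049]
```

View pics/s8.png

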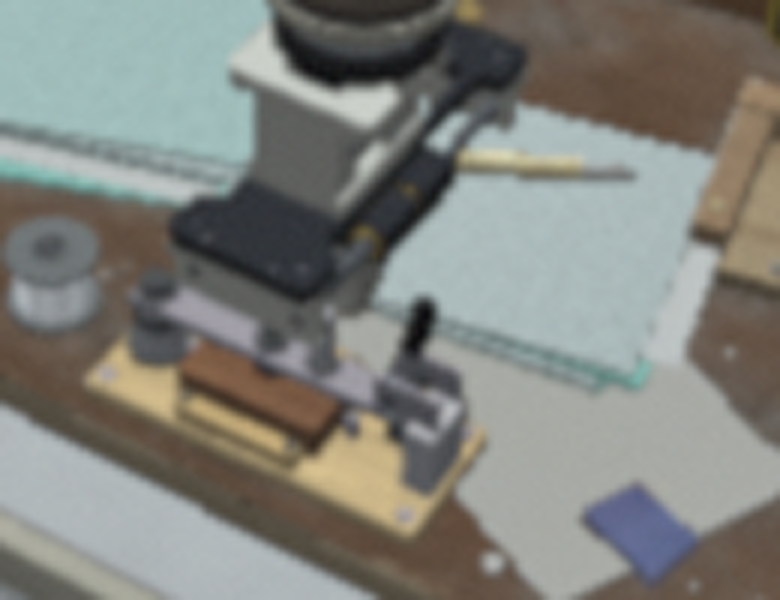

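```bash
python3 -m creep '[{"translation":[-0.009,0.001,-0.003],"rot":[0,0,0],"jaw":0},{"translation":[-0.009,0.001,-0.003],"rot":[0,0,0],"jaw":0},{"translation":[-0.009,0,-0.002],"rot":[0,0,0],"jaw":0},{"translation":[-0.007,0,0.0015],"rot":[0,0,0],"jaw":0},{"translation":[-0.007,0,0.002],"rot":[0,0,0],"jaw":0},{"translation":[-0.007,0,0.003],"rot":[0,0,0],"jaw":0},{"translation":[0,0,0],"rot":[0,0,0],"jaw":0}]' 20
python3 - <<'E'
from h import *
import cv2
im=optics.get_image("scene");cv2.imwrite("pics/s9.png",cv2.resize(im[170:270,270:400,::-1],None,fx=6,fy=6,interpolation=2))
E
python3 lev.py
```

```text
clock: 11.8
position: [0.3968, -0.2828, 0.1192]
ee_rot: [2.221, 2.221, -0.001]
force: [0.3, -0.6, 0.5]
width: 0.005
[ 0.3965 -0.2822  0.1192] [ 0.3 -1.1  1.1]
0.3 [-0.2624  0.126 ] tool x,z [ 0.0198 -0.0069]
0.45 [-0.2692  0.1245] tool x,z [-0.0068  0.0015]
0.6 [-0.2763  0.1227] tool x,z [-0.0071  0.0017]
0.75 [-0.2831  0.1199] tool x,z [-0.0068  0.0029]
0.9 [-0.2895  0.1159] tool x,z [-0.0064  0.004 ]
1.05 [-0.2954  0.111 ] tool x,z [-0.0059  0.005 ]
1.2 [-0.3005  0.105 ] tool x,z [-0.0051  0.0059]
1.35 [-0.3047  0.0982] tool x,z [-0.0042  0.0068]
1.45 [-0.3073  0.0933] tool x,z [-0.0026  0.0049]
```

View pics/s9.png

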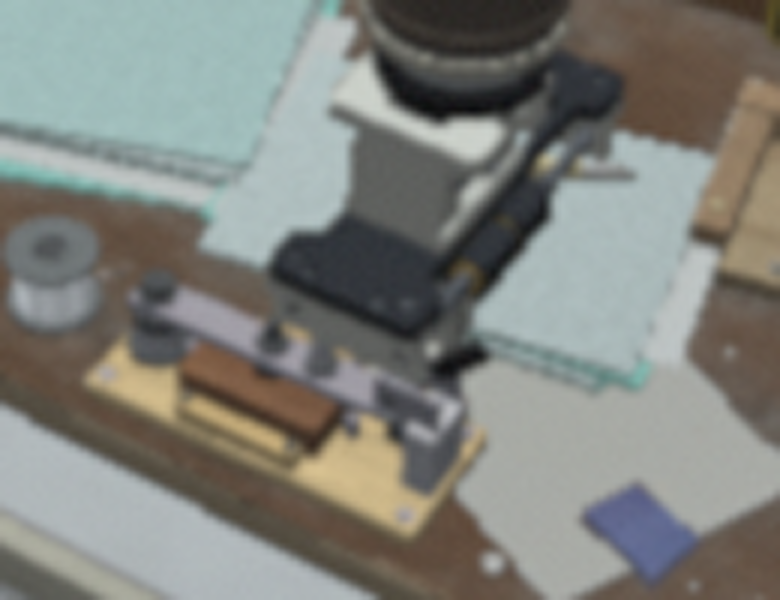

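```bash
python3 -m creep '[{"translation":[-0.007,0,0.0033],"rot":[0,0,0],"jaw":0},{"translation":[-0.006,0,0.005],"rot":[0,0,0],"jaw":0},{"translation":[-0.0055,0,0.006],"rot":[0,0,0],"jaw":0},{"translation":[-0.0045,0,0.0065],"rot":[0,0,0],"jaw":0},{"translation":[-0.003,0,0.005],"rot":[0,0,0],"jaw":0},{"translation":[0,0,0],"rot":[0,0,0],"jaw":0},{"translation":[0,0,0],"rot":[0,0,0],"jaw":0}]' 20
for i in 1 2 3; do python3 -m creep '[{"translation":[0,0,0.0015],"rot":[0,0,0],"jaw":0},{"translation":[0,0,0],"rot":[0,0,0],"jaw":0}]' 20 | egrep 'pos|force'; done
python3 - <<'E'
from h import *
import cv2
im=optics.get_image("scene");cv2.imwrite("pics/s10.png",cv2.resize(im[170:270,270:400,::-1],None,fx=6,fy=6,interpolation=2))
E
```

```text
clock: 12.43
position: [0.3966, -0.3078, 0.0931]
ee_rot: [-2.221, -2.222, 0.001]
force: [0.3, 1.1, 1.4]
width: 0.003
position: [0.3968, -0.308, 0.0923]
force: [-2.4, 2.6, 10.1]
position: [0.3969, -0.3081, 0.0914]
force: [-4.4, 4.4, 21.9]
position: [0.397, -0.3083, 0.0906]
force: [-6.1, 7.9, 33.2]
```

View pics/s10.png

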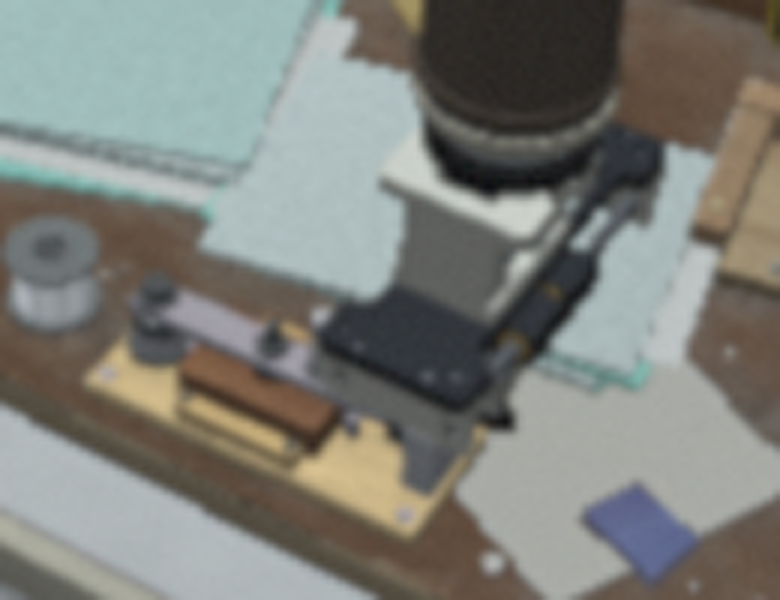

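```bash
python3 -m creep '[{"translation":[0,0,-0.01],"rot":[0,0,0],"jaw":0},{"translation":[0,0,-0.03],"rot":[0,0,0],"jaw":0},{"translation":[0,0,-0.04],"rot":[0,0,0],"jaw":0},{"translation":[0.03,0,-0.028],"rot":[0,0,0],"jaw":0},{"translation":[0.035,0,-0.02],"rot":[0,0,0],"jaw":0},{"translation":[0.04,0,-0.01],"rot":[0,0,0],"jaw":0},{"translation":[0.04,0,-0.01],"rot":[0,0,0],"jaw":0},{"translation":[0.04,0,-0.01],"rot":[0,0,0],"jaw":0},{"translation":[0.04,0,0],"rot":[0,0,0],"jaw":0},{"translation":[0,0,0],"rot":[0,0,0],"jaw":0},{"translation":[0,0,0],"rot":[0,0,0],"jaw":0}]' 20
python3 - <<'E'
from h import *
import cv2
im=optics.get_image("wrist");cv2.imwrite("pics/w11.png",im[:,:,::-1])
for t,z in dict(strap_pivot=.049,strap_peg_top=.087,lever_pivot=.066,lever_tip=.0735,work_block=.012,jig=0).items():
    for r in optics.pinpoint("wrist",t)[:2]: print(t,r["location"],round(r["score"],2),ray("wrist",r["location"],z).round(4))
im=optics.get_image("scene");cv2.imwrite("pics/s11.png",cv2.resize(im[190:270,270:400,::-1],None,fx=6,fy=6,interpolation=2))
a=optics.pinpoint("scene","lever_tip");b=optics.get_image("side");b=optics.pinpoint("side","lever_tip");print(a[:1],b[:1],proj("scene",[.397,-.3265,.0735]),proj("side",[.397,-.3265,.0735]))
print(arm.observe()["clock"])
E
```

```text
clock: 13.9
position: [0.3985, -0.1054, 0.2408]
ee_rot: [2.21, 2.231, 0.002]
force: [0.4, -1.3, 0.6]
width: 0.004
strap_pivot [315.4, 198.3] 0.76 [ 0.3897 -0.1303  0.049 ]
lever_pivot [320.7, 304.5] 0.87 [ 0.3952 -0.2705  0.066 ]
work_block [319.2, 237.1] 0.56 [ 0.3928 -0.1997  0.012 ]
jig [321.6, 235.3] 0.64 [ 0.3961 -0.2022  0.    ]
[{'location': [355.7, 240.1], 'score': 0.45}] [{'location': [318.4, 212.3], 'score': 0.71}] [355.89822363 240.68622817] [350.53404019 203.10308285]
14.45
```

View pics/w11.png

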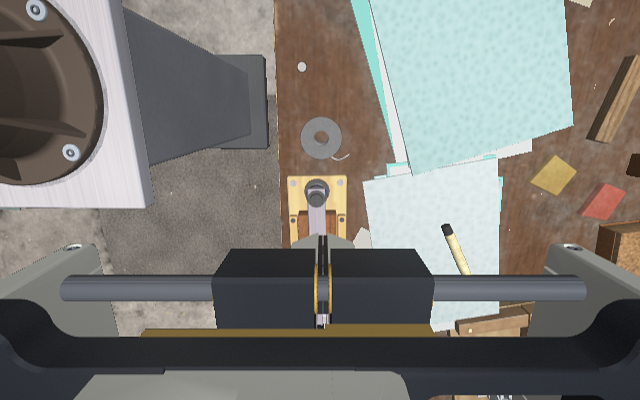

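View pics/s11.png

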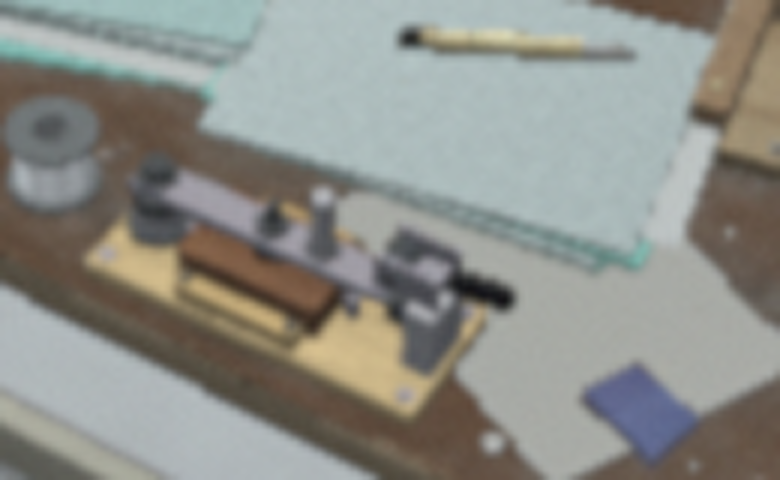

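```bash
python3 -m creep '[{"translation":[-0.035,0,-0.015],"rot":[0,0,0],"jaw":0},{"translation":[-0.035,0,-0.015],"rot":[0,0,0],"jaw":0},{"translation":[-0.035,0,-0.015],"rot":[0,0,0],"jaw":0},{"translation":[-0.035,0,-0.015],"rot":[0,0,0],"jaw":0},{"translation":[-0.035,0,0],"rot":[0,0,0],"jaw":0},{"translation":[0,0,0],"rot":[0,0,0],"jaw":0},{"translation":[0,0,0],"rot":[0,0,0],"jaw":0}]' 20
python3 - <<'E'
from h import *
import cv2
im=optics.get_image("wrist");cv2.imwrite("pics/w12.png",cv2.resize(im[40:260,240:440,::-1],None,fx=2.7,fy=2.7,interpolation=2))
for t,z in dict(strap_pivot=.0485,strap_peg_top=.0865,lever_pivot=.066,lever_tip=.0735,work_block=.012,jig=0,glass_piece=0,spool=0).items():
    for r in optics.pinpoint("wrist",t)[:1]: print(t,r["location"],round(r["score"],2),ray("wrist",r["location"],z).round(4))
E
```

```text
clock: 15.03
position: [0.3961, -0.287, 0.301]
ee_rot: [2.228, 2.213, -0.003]
force: [0.8, 0.6, -0.8]
width: 0.006
strap_pivot [319.3, 40.8] 0.7 [ 0.3935 -0.1206  0.0485]
strap_peg_top [323.1, 125.5] 0.96 [ 0.3987 -0.2186  0.0865]
lever_pivot [323.9, 156.2] 0.84 [ 0.4003 -0.258   0.066 ]
work_block [319.0, 100.7] 0.65 [ 0.3934 -0.1875  0.012 ]
jig [320.4, 105.7] 0.82 [ 0.3954 -0.1942  0.    ]
glass_piece [342.6, 222.2] 0.97 [ 0.4324 -0.3769  0.    ]
spool [321.4, 203.5] 0.69 [ 0.3972 -0.345   0.    ]
```

View pics/w12.png

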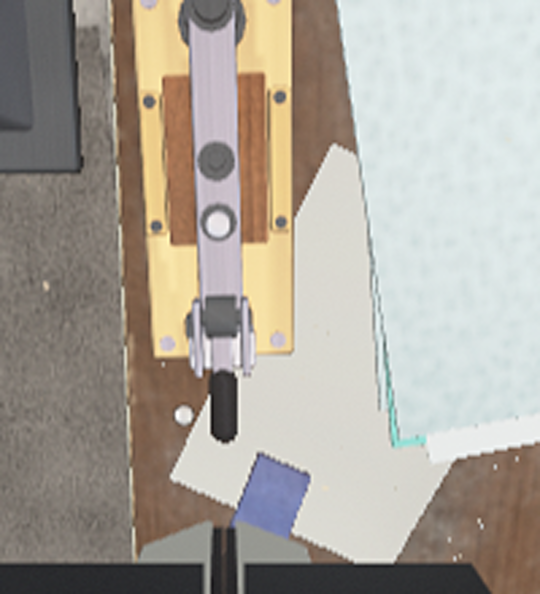

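```bash
python3 - <<'E'
from h import *
t=ray("wrist",(323,202.5),.0735);print(t, t[1]+.2186)
for ph in (1.2,1.3,1.45):
    print(ph,proj("wrist",[.3995,-.2186-.044-.062*np.sin(ph),.066+.062*np.cos(ph)]))
s=arm.observe();print(s["clock"],s["force"].round(1));arm.sign_off()
E
```

```text
[ 0.39951837 -0.32007864  0.0735    ] -0.10147863737077342
1.2 [323.00902765 206.20382602]
1.3 [322.99297468 206.21094597]
1.45 [322.97306323 205.36395548]
15.4833 [-0.7 -0.7 -0.5]
the job is handed in; nothing more can be done
```

I closed the clamp and handed the job in at about 15.5 s of the 45 s allowed. With the shut fingers I pushed the peg to swing the strap home, then pushed the cam lever over and down. The hand finished about 0.3 m above the worktop, touching nothing.

**Strap:** It met its stop at about 8 N on the fingertip before I touched the lever. The last wrist picture shows it centred over the block with its tip under the cam.

**Lever:** I pressed it against its stop at about 33 N of upward force. Its tip in the scene picture is within 1 pixel of the fully-down prediction, and it stayed down after I backed off.

**Block and bystanders:** The block still lies in its nest. The spool and the glass look where they were. I did not check the pliers again, but the hand never went near them.

**Checks that were weak or disagreed:**
- The wrist-camera check of the lever tip was about 3 pixels (4 mm) off, and that view can hardly tell lever angles apart.
- The side camera's network put the lever tip on the block, and the last wrist "spool" hit was on the bare worktop. I discarded both as misdetections.
- I never measured the pad's contact with the block. I infer it from the lever being fully down and the peg looking slightly lower.

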